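# Refit the relays in the drill's control unit

### The job

The drill's control unit has been left with its relay drawer out and its rotary switch on one dot: first turn the switch one click back to off (the ring). Then plug every relay that stands on the bench fully into a free socket of its own size in the drawer, push the drawer home until it snaps into its catch, and only then turn the switch one click on again to the one-dot mark. Leave the screwdriver lying where it is.

Things in the scene. Friction and masses are not known exactly. Their poses are not given: they have to be found in the camera images.
- switch (a joint): rotary switch on the lid of the control unit, in rad: 0 = off (pointer at the ring, towards the drawer), 1.047 = the one-dot mark, 2.094 = two dots. Grows clockwise seen from above. A sprung roller pulls it to the nearest of these three positions; about 0.15 N m carries it over to the next
- switch_grip (a point): top centre of the switch's black bar handle, on its vertical turning axis. The handle is 36 mm long, 11 mm wide and 26 mm high (from 20 to 46 mm above the lid), on a disc of 45 mm diameter over a base 66 x 66 mm and 14 mm high. x axis: along the handle, away from the pointer; pinch it across its width
- switch_pointer (a point): top of the pointer end of the bar handle, 18 mm from its axis; a white line marks this end
- relay_drawer (a joint): how far the relay drawer is out, in m: 0 = home, 0.145 = fully out; it starts 0.12 to 0.14 out. Runs easily (about 2 N) until 15 mm, where a sprung roller catch needs about 10 N; past the peak at 6 mm it is drawn in to 0 and held; between 6 and 15 mm it is pushed out again
- drawer_front (a point): middle of the outer face of the drawer's flat aluminium front plate, 286 mm wide, from 10 to 100 mm above the bench; this point is 55 mm above the bench and travels with the drawer. x points straight in (the way to push), y left. Two black D handles stand out 27 mm, 124 mm either side of this point; the middle is free to push on
- socket_s1 (a point): small socket, the leftmost of four grey bases in the drawer; moves with it. Point: centre of the hole's mouth, at the base's top, 39 mm above the bench; x, y, z as unit. Hole 46.5 mm along x, 34.5 along y, 14.5 deep; relay home when its shoulder sits on the base, its origin then 12 mm below this point. Seated neighbours stand 15 mm apart
- socket_l1 (a point): large socket, second from the left of four grey bases in the drawer; moves with it. Point: centre of the hole's mouth, at the base's top, 39 mm above the bench; x, y, z as unit. Hole 46.5 mm along x, 50.5 along y, 14.5 deep; relay home when its shoulder sits on the base, its origin then 12 mm below this point. Seated neighbours stand 15 mm apart
- socket_s2 (a point): small socket, third from the left of four grey bases in the drawer; moves with it. Point: centre of the hole's mouth, at the base's top, 39 mm above the bench; x, y, z as unit. Hole 46.5 mm along x, 34.5 along y, 14.5 deep; relay home when its shoulder sits on the base, its origin then 12 mm below this point. Seated neighbours stand 15 mm apart
- socket_l2 (a point): large socket, the rightmost of four grey bases in the drawer; moves with it. Point: centre of the hole's mouth, at the base's top, 39 mm above the bench; x, y, z as unit. Hole 46.5 mm along x, 50.5 along y, 14.5 deep; relay home when its shoulder sits on the base, its origin then 12 mm below this point. Seated neighbours stand 15 mm apart
- unit: grey sheet steel housing of the control unit, fixed to the bench, 190 mm deep (x), 286 mm wide (y), its lid 102 mm above the bench. Origin at the centre of its underside; x points from the drawer side to the back, y left, z up. The sockets lie 60 mm behind the drawer's front plate; with the drawer out, 62 to 82 mm before the housing
- relay_small_1: small plug-in relay, 0.14 kg: black plug block 44 x 32 mm at z 0 to 12 mm, foot chamfered 2.5 mm; black shoulder 60 x 42 at 12 to 36; grey case 42 x 40 at 36 to 58, a round dial on top. Origin under the centre of the plug, x along the 44/60/42 mm, z up. Grip the case across its 42 mm. Fits either way round. The two of a size are alike. None if absent at this start
- relay_small_2: small plug-in relay, 0.14 kg: black plug block 44 x 32 mm at z 0 to 12 mm, foot chamfered 2.5 mm; black shoulder 60 x 42 at 12 to 36; grey case 42 x 40 at 36 to 58, a round dial on top. Origin under the centre of the plug, x along the 44/60/42 mm, z up. Grip the case across its 42 mm. Fits either way round. The two of a size are alike. None if absent at this start
- relay_large_1: large plug-in relay, 0.2 kg: black plug block 44 x 48 mm at z 0 to 12 mm, foot chamfered 2.5 mm; black shoulder 60 x 58 at 12 to 36; grey case 42 x 56 at 36 to 58, a rectangular window on top. Origin under the centre of the plug, x along the 44/60/42 mm, z up. Grip the case across its 42 mm. Fits either way round. The two of a size are alike. None if absent at this start
- relay_large_2: large plug-in relay, 0.2 kg: black plug block 44 x 48 mm at z 0 to 12 mm, foot chamfered 2.5 mm; black shoulder 60 x 58 at 12 to 36; grey case 42 x 56 at 36 to 58, a rectangular window on top. Origin under the centre of the plug, x along the 44/60/42 mm, z up. Grip the case across its 42 mm. Fits either way round. The two of a size are alike. None if absent at this start
- screwdriver: black-handled screwdriver lying on the bench, 171 mm long, to be left alone; origin under its middle

How it is judged:
By the outcome, as a careful person would: the job done as asked, in the order asked, and still so for the second after the job is handed in, with the robot touching nothing.
Of relay_small_1, relay_small_2, relay_large_1, relay_large_2 only 3 to 4 are there at a start; the rules pass over those that are not, and their reading is None.
At some moment in a run one of relay_small_1, relay_small_2, relay_large_1, relay_large_2 may be knocked a few centimetres aside while the robot is not near it.
Once in a run the grip may slacken for a moment while it holds something.
It also fails if it takes over 210 s, if anything falls off the work surface, if the arm or the gripper's body presses on something with over 40 N, if the wrist force passes 120 N, or if a joint passes its speed limit or range.

### The arm

A 6-joint arm with a two-finger parallel gripper is mounted at the origin on a cart in front of the work surface, level with it; the furniture and walls round the work are solid. World frame = base frame: x ahead of the robot, y to its left, z up, the work surface at z = 0. Lengths are in mm, angles in rad, forces in N, time in s.
With the tool pointing down it reaches from about 300 to 775 mm from the base axis. Payload 14.6 kg.
Tool frame: the origin (TCP) lies on the centre line of the jaws, within the pads' length; the fingertips stand 19 mm ahead of it and the grasp point (between the pads) is the TCP (bot.tip_reach is the distance from the TCP to the fingertips, in mm); y points along the fingers, x is the direction in which the jaws open and shut, and the axes are right-handed (so a half turn about y gives the same grasp; the last joint's range is limited). The gripper opens to 85 mm and grips with 20 to 120 N. Pads are 22 mm wide; open, the fingers measure 114 mm over their backs; the gripper's body (76 mm by 85 mm) begins 54 mm behind the grasp point. The pads swing forward as they close: fully open they stand 13 mm farther back than shut.
Start: joints at [-1.415, 0.3, 1.521, -0, 1.321, -0.067], TCP at [121.522, -536.397, 219.381] pointing down, gripper open.
Joint ranges: [-3.03, 3.03], [-0.79, 2.21], [0.23, 2.52], [-1.04, 4.18], [0, 3.07], [-2.55, 2.55]. Speed limits (rad/s): [2.22, 2.22, 2.57, 3.14, 3.14, 3.14].

### API

Orientations are given as a unit quaternion [w, x, y, z].
In Python, from rig import bot gives the robot as it stands. Calls block until the motion is done:
- bot.move_to(position, orientation): joint-space move of the TCP to a pose.
- bot.servo_line(position, attitude=None, speed=150, until_force=None): straight line of the TCP; attitude=None keeps the orientation; speed is the mean speed in mm/s. With until_force (N) it stops when the force on the tool has changed by that much, and returns True; else False.
- bot.move_joints(angles): joint-space move.
- bot.move_gripper(opening, grip_force=None): finger opening in mm; grip_force is the grip in N (None keeps the last); returns when the fingers have stopped.
- bot.dwell(seconds).
- bot.ik(position, orientation): joint angles nearest the present ones, or None.
- bot.read_state(): the state.
- bot.read_camera(name): name is "side" or "top" or "wrist"; returns a dict with "image" (384x512x3 uint8, blue, green, red), "depth" (384x512 float32, mm along the optical axis (not along the pixel's ray), 0 where there is no reading), "fovy" (degrees; the focal length in pixels is half the picture's height over the tangent of half this angle, whatever the lens; pixels are square), "cx", "cy" (the principal point, pixels), "eye" and "attitude" of the camera in the world; the wrist camera has in their place "mount" (4x4, takes a point from camera to tool coordinates, whose origin is the TCP and whose axes are the tool frame's). Camera axes: x right, y down, z forward; pixel columns grow to the right and rows downward; lengths in mm; the calibration is good to about 2 mm. The wrist camera is an equidistant fisheye: a pixel r from the principal point sees the ray r / f radians off the axis. A picture is of the moment at which its call begins: read the wrist's pose just before it.
A pose or a line that the arm cannot do raises bot.MotionError and nothing moves.
- bot.finish_job(): hands the job in, once; it reports no verdict.
The state is a dict: "clock": time; "joint_positions": joint angles; "qvel": joint speeds; "effort": joint torques, N m; "ee_pos": TCP position; "tool_rot": TCP orientation; "ft_force": force on the tool from outside, world axes, zero at the start; "moment": the same for the moment, N m; "grip_width": finger opening in mm.
Only numpy, scipy, OpenCV 4.12 (cv2) and the standard library are available. Lean on these libraries where they do the work, as an engineer would, in place of code of your own. Each camera call takes 0.05 s, during which the arm holds its last target. There are 200 camera calls.

## Working session

There is one attempt and no reset: what is moved stays moved. The work goes in short steps, each a Python script; the robot and the scene stay as the last script left them, time stands still between calls to the robot, and variables do not carry over. Pictures are saved under pics/ and viewed, about 12 in all and at most 16, crops included, and the job is handed in when it is done.

```bash
ls; mkdir -p pics
python3 - <<'E'
from rig import bot
import cv2,numpy as np
s=bot.read_state();print(s['clock'],s['ee_pos'],s['tool_rot'],s['grip_width'])
for n in('top','side'):
    c=bot.read_camera(n);cv2.imwrite(f'pics/{n}0.png',c['image']);np.savez(f'pics/{n}0.npz',**c)
    print(n,c['fovy'],c['cx'],c['cy'],c['eye'],c['attitude'])
c=bot.read_camera('wrist');print(c['mount'],c['fovy'],c['cx'],c['cy'])
E
```

```text
pics
0.0 [ 121.48105233 -536.16164692  218.8062688 ] [ 0.55277287 -0.55220077  0.44162825 -0.44099995] 85.38297682849888
top 44.8495061562856 253.36041325938749 201.14560509771047 [ 216.15458141  -11.91659594 1573.32511393] [-0.08125319  0.72028277 -0.68468126  0.07617233]
side 44.596421059537434 253.96870277696266 191.873455625805 [  378.19312797 -1329.52705133   936.22879596] [-0.48405993  0.87247687 -0.06264376  0.02336354]
[[ 9.99999773e-01 -2.92572394e-04  6.07103693e-04 -2.21473402e-01]
 [-6.62931946e-04 -2.65011755e-01  9.64244953e-01 -1.53270987e+02]
 [-1.21221839e-04 -9.64245137e-01 -2.65011889e-01  6.70639325e+01]
 [ 0.00000000e+00  0.00000000e+00  0.00000000e+00  1.00000000e+00]] 65.70646984690485 253.00591346463645 191.3957092675309
```

View pics/top0.png

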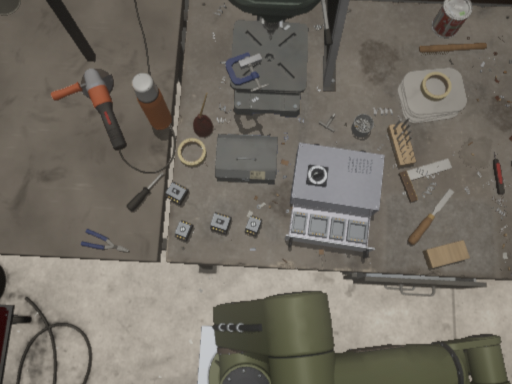

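View pics/side0.png

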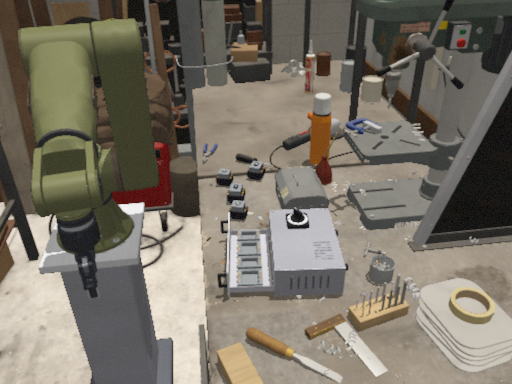

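```bash
cat > h.py <<'E'
from rig import bot
import numpy as np, cv2
from scipy.spatial.transform import Rotation as R
def q2r(q): return R.from_quat(np.roll(q,-1))
def r2q(r): return np.roll(r.as_quat(),1)
def down(a):
    """tool y down, tool x (jaw direction) at world angle a"""
    x=np.array([np.cos(a),np.sin(a),0]);y=np.array([0,0,-1.]);z=np.cross(x,y)
    return r2q(R.from_matrix(np.c_[x,y,z]))
def fl(c): return c['image'].shape[0]/2/np.tan(np.radians(c['fovy']/2))
def ray(c,uv):
    """origin and world directions of the rays through pixels uv (n,2)"""
    d=(np.atleast_2d(uv).astype(float)-[c['cx'],c['cy']])/fl(c)
    if 'mount' in c:
        th=np.linalg.norm(d,axis=1,keepdims=True)
        v=np.c_[d*np.sinc(th/np.pi),np.cos(th)]
        T=c['T'];return T[:3,3],v@T[:3,:3].T
    return np.array(c['eye']),q2r(c['attitude']).apply(np.c_[d,np.ones(len(d))])
def onz(c,uv,z):
    o,v=ray(c,uv);return (o+v*((z-o[2])/v[:,2])[:,None])[:,:2]
def proj(c,P):
    """world points (n,3) to pixels"""
    P=np.atleast_2d(P).astype(float)
    if 'mount' in c:
        T=c['T'];v=(P-T[:3,3])@T[:3,:3];r=np.linalg.norm(v[:,:2],axis=1)
        th=np.arctan2(r,v[:,2]);k=(th/np.maximum(r,1e-9))[:,None]*v[:,:2]
    else:
        v=q2r(c['attitude']).inv().apply(P-c['eye']);k=v[:,:2]/v[:,2:]
    return k*fl(c)+[c['cx'],c['cy']]
def cam(n,name=None):
    s=bot.read_state();c=bot.read_camera(n)
    if n=='wrist':
        T=np.eye(4);T[:3,:3]=q2r(s['tool_rot']).as_matrix();T[:3,3]=s['ee_pos'];c['T']=T@c['mount']
    if name: cv2.imwrite(f'pics/{name}.png',c['image']);np.savez(f'pics/{name}.npz',**c)
    return c
def load(name): return dict(np.load(f'pics/{name}.npz'))
def world(c,step=1):
    """(h,w,3) world points from the depth image"""
    h,w=c['depth'].shape;v,u=np.mgrid[:h,:w];o,r=ray(c,np.c_[u.ravel(),v.ravel()])
    if 'mount' in c: zc=r@c['T'][:3,2]
    else: zc=r@q2r(c['attitude']).as_matrix()[:,2]
    return (o+r*(c['depth'].ravel()/zc)[:,None]).reshape(h,w,3)
E
python3 - <<'E'
from h import *
c=load('top0')
for n,uv,z in[('r',(177,191),58),('r',(184,231),58),('r',(220,222),58),('r',(254,226),58),('sw',(317,175),148),('screw',(150,190),10),('uTL',(298,145),102),('uTR',(383,154),102),('uBL',(290,206),102),('uBR',(379,216),102),('dL',(289,237),100),('dR',(369,249),100)]:
    print(n,onz(c,uv,z)[0].round(0))
W=world(c)
for uv in [(177,191),(184,231),(220,222),(254,226),(340,180),(307,224),(325,226),(340,226),(360,230),(160,250)]:print(uv,W[uv[1],uv[0]].round(0))
im=cv2.resize(c['image'][120:270,120:400],None,fx=2.8,fy=2.8,interpolation=cv2.INTER_CUBIC);cv2.imwrite('pics/top0c.png',im)
E
```

```text
r [581. 266.]
r [447. 231.]
r [483. 114.]
r [476.   2.]
sw [ 635. -191.]
screw [592. 368.]
uTL [ 749. -132.]
uTR [ 731. -414.]
uBL [ 539. -112.]
uBR [ 521. -399.]
dL [ 439. -112.]
dR [ 413. -367.]
(177, 191) [582. 266.  57.]
(184, 231) [447. 231.  57.]
(220, 222) [483. 114.  58.]
(254, 226) [477.   2.  50.]
(340, 180) [ 636. -273.   97.]
(307, 224) [ 499. -178.   12.]
(325, 226) [ 493. -237.   25.]
(340, 226) [ 497. -289.   20.]
(360, 230) [ 486. -356.   21.]
(160, 250) [391. 324. -39.]
```

View pics/top0c.png

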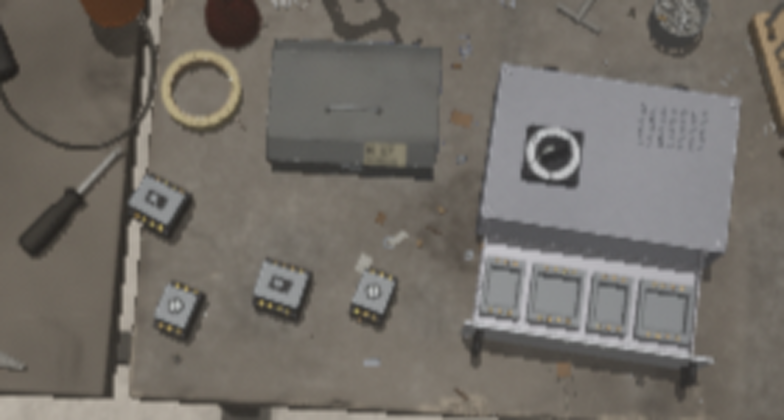

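Run:
```python
from h import *
yaw=-0.064
for a in (yaw+np.pi/2,yaw-np.pi/2):
    for p in [(530,-235,230),(635,-191,200),(480,-360,120),(581,266,150),(447,231,150)]:
        print(round(a,2),p,np.round(bot.ik(p,down(a)),2) if bot.ik(p,down(a)) is not None else None)
```

```text
1.51 (530, -235, 230) [-0.48  0.36  1.42 -0.    1.36 -1.99]
1.51 (635, -191, 200) [-0.35  0.57  1.18 -0.    1.39 -1.85]
1.51 (480, -360, 120) [-0.7   0.5   1.48 -0.    1.16 -2.21]
1.51 (581, 266, 150) [ 0.37  0.56  1.32 -0.    1.26 -1.13]
1.51 (447, 231, 150) [ 0.4   0.27  1.73 -0.    1.14 -1.1 ]
-1.63 (530, -235, 230) [-0.48  0.36  1.42 -0.    1.36  1.15]
-1.63 (635, -191, 200) [-0.35  0.57  1.18 -0.    1.39  1.29]
-1.63 (480, -360, 120) [-0.7   0.5   1.48 -0.    1.16  0.93]
-1.63 (581, 266, 150) [ 0.37  0.56  1.32 -0.    1.26  2.01]
-1.63 (447, 231, 150) [ 0.4   0.27  1.73 -0.    1.14  2.04]
```

Run:
```python
from h import *
bot.move_to((545,-240,230),down(-0.064))
c=cam('wrist','w1');print(bot.read_state()['clock'])
cv2.imwrite('pics/w1b.png',cv2.resize(c['image'],(768,576),interpolation=cv2.INTER_CUBIC))
```

```text
2.075
```

View pics/w1b.png

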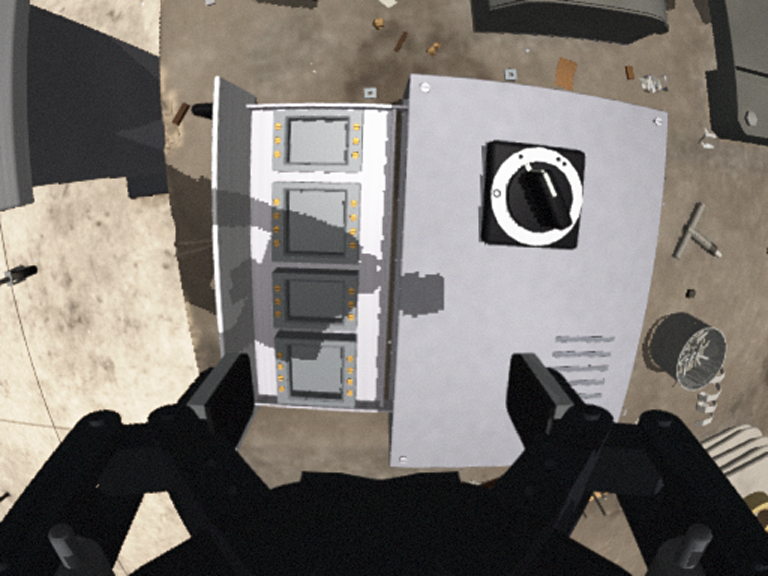

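Run:
```python
from h import *
c=load('w1');g=cv2.cvtColor(c['image'],cv2.COLOR_BGR2GRAY)
roi=np.zeros_like(g);roi[88:172,318:396]=g[88:172,318:396]
m=(roi>225).astype(np.uint8)
cs,_=cv2.findContours(m,cv2.RETR_EXTERNAL,cv2.CHAIN_APPROX_NONE)
k=max(cs,key=lambda q:cv2.boundingRect(q)[2]*cv2.boundingRect(q)[3])
e=cv2.fitEllipse(k);print(e)
# black base outline
b=(roi<45).astype(np.uint8);b[roi==0]=0
for z in(116,117,120):print('ring',z,onz(c,e[0],z),end=' ')
pts=onz(c,k[:,0,:],116);cc=onz(c,e[0],116)[0];print('rad',np.linalg.norm(pts-cc,axis=1)[[0,20,40,60]])
hull=cv2.minAreaRect(np.argwhere(b)[:,::-1].astype(np.float32));print(hull,onz(c,hull[0],112))
P=onz(c,np.array([(413,75),(665,110),(393,465)])/1.5,102);print(P)
d=P[0]-P[2];print('yaw',np.arctan2(-d[0],d[1]))
W=world(c);print('ring z',np.nanmedian(W[...,2][m>0]))
for nm,q in dict(s1=[(288,116),(349,119),(350,163),(286,163)],l1=[(289,192),(347,192),(347,256),(287,256)],s2=[(286,276),(347,276),(347,323),(286,323)],l2=[(290,343),(345,343),(342,396),(289,391)]).items():
    X=onz(c,np.array(q)/1.5,39);print(nm,X.mean(0).round(1),np.linalg.norm(X-np.roll(X,1,0),axis=1).round(1))
# handle top depth
print(W[115:150:4,350:376:4,2].round(0))
```

```text
((358.09783935546875, 131.03099060058594), (55.42780685424805, 59.283531188964844), 0.17502208054065704)
ring 116 [[ 645.75772718 -195.3732637 ]] ring 117 [[ 645.39575324 -195.2923193 ]] ring 120 [[ 644.30983142 -195.04948609]] rad [30.62939956 29.64823426 23.83199519 29.77214581]
((354.75445556640625, 129.6836395263672), (65.05560302734375, 68.18199157714844), 3.8140745162963867) [[ 643.80823792 -194.34648525]]
[[ 573.64035372 -115.97795689]
 [ 756.70203896 -133.11241695]
 [ 544.93960225 -395.78346374]]
yaw -0.10221644677178407
ring z 116.03617728974797
s1 [ 503.4 -148.9] [37.  47.3 34.2 49.8]
l1 [ 497.5 -214.4] [51.1 45.4 50.4 48.2]
s2 [ 490.6 -275.8] [40.4 49.6 39.8 51.2]
l2 [ 483.6 -337.7] [46.7 46.9 51.1 47.4]
[[121. 131. 143. 145. 145. 120. 121.]
 [123. 136. 144. 146. 144. 121. 120.]
 [120. 132. 142. 145. 147. 145. 121.]
 [383. 125. 137. 144. 147. 147. 122.]
 [121. 121. 132. 143. 146. 146. 145.]
 [122. 121. 128. 138. 146. 146. 147.]
 [121. 120. 122. 134. 145. 148. 146.]
 [122. 121. 121. 130. 139. 146. 146.]
 [121. 121. 120. 124. 137. 146. 147.]]
```

Run:
```python
from h import *
c=load('w1');W=world(c)
m=(W[...,2]>142)&(W[...,2]<152)&(np.hypot(W[...,0]-645,W[...,1]+195)<30)
p=W[m][:,:2].astype(np.float32);print(len(p),cv2.minAreaRect(p))
yaw=-0.102;a0=yaw-1.047+np.pi/2;xy=np.array([645,-195.])
bot.move_gripper(40,40)
bot.move_to((*xy,210),down(a0))
h=bot.servo_line((*xy,146),speed=80,until_force=15);print('contact',h,bot.read_state()['ee_pos'])
```

```text
492 ((645.8463134765625, -195.11582946777344), (11.222960472106934, 36.0023193359375), 22.04226303100586)
contact False [ 645.2631643  -195.07190001  146.60111705]
```

Run:
```python
from h import *
yaw=-0.102;a0=yaw-1.047+np.pi/2;xy=(645.6,-195.1,146)
bot.move_gripper(0,60);s=bot.read_state();print(s['grip_width'],s['ft_force'].round(1))
for f in np.linspace(.2,1,5):
    bot.move_to(xy,down(a0+1.047*f));s=bot.read_state();print(s['moment'].round(2),s['ft_force'].round(1))
bot.move_gripper(40);bot.servo_line((*xy[:2],215),speed=150)
bot.move_to((560,-190,230),down(yaw))
c=cam('wrist','w2');print(bot.read_state()['clock'])
cv2.imwrite('pics/w2b.png',cv2.resize(c['image'][40:300,140:460],(800,650))[:600])
```

```text
0.4126784811250845 [-0.3 -0.   0. ]
[ 0.    0.03 -0.01] [1.2 0.4 0. ]
[ 0.03 -0.01  0.01] [0.4 0.2 0.2]
[ 0.06 -0.05 -0.04] [ 0.1  0.  -0.4]
[ 0.03  0.02 -0.01] [-0.2  0.4 -0. ]
[ 0.01  0.02 -0.03] [-0.2 -0.2 -0.1]
8.6
```

View pics/w2b.png

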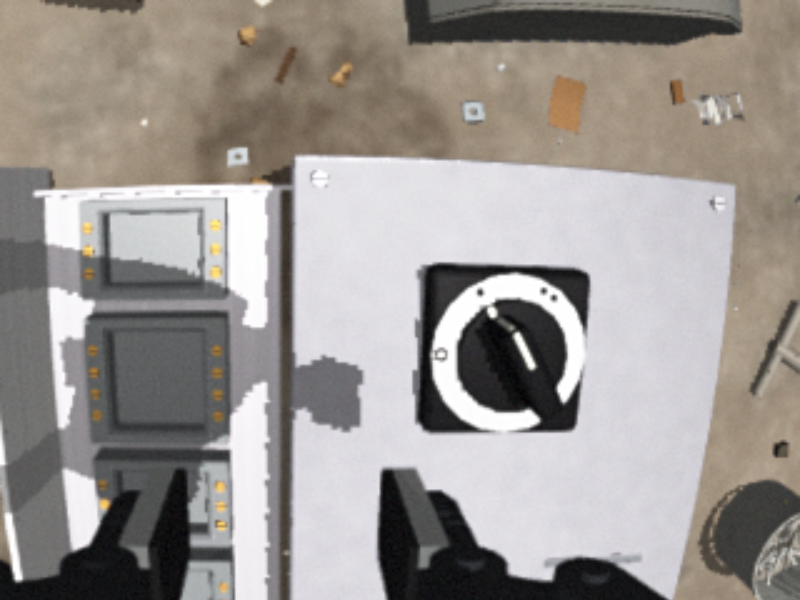

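Run:
```python
from h import *
yaw=-0.102;a0=yaw-1.047+np.pi/2;xy=(645.8,-195.1)
bot.move_gripper(0);bot.move_to((*xy,200),down(a0))
h=bot.servo_line((*xy,140),speed=30,until_force=4);s=bot.read_state();print(h,s['ee_pos'],s['ft_force'],s['grip_width'])
cam('wrist','w3');bot.servo_line((*xy,200),speed=150)
```

```text
False [ 645.84351004 -195.12462593  140.16469237] [ 0.71703399  0.0383303  -0.34514161] 0.16214534524132462
```

View pics/w3.png

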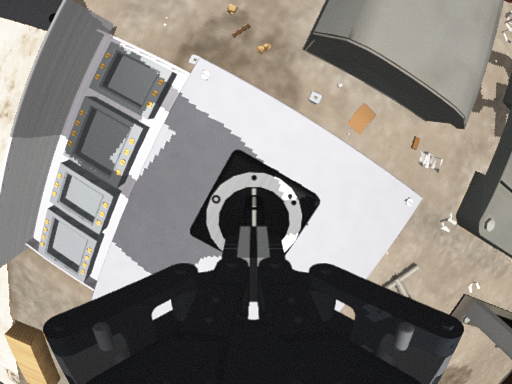

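Run:
```python
from h import *
for n,uv in(('w1',(358,131)),('w2',(140+508*.4,40+352*.4)),('w3',(254,212))):
    c=load(n);print(n,onz(c,uv,116),c['T'][:3,3].round(1),c['depth'][int(uv[1]),int(uv[0])])
c=load('w3');W=world(c)
print(c['mount'].round(3)); print(proj(c,[(645.8,-195.1,140),(645.8,-195.1,121)]))
for r in range(150,330,8):print(r,c['depth'][r,254].round(0),W[r,254].round(0))
s=bot.read_state();print(s['ee_pos'],q2r(s['tool_rot']).as_matrix().round(3),bot.tip_reach)
```

```text
w1 [[ 645.65917358 -195.34221606]] [ 549.  -173.7  383.3] 245.75688
w2 [[ 645.70090189 -194.36325823]] [ 566.9 -123.1  382.8] 244.8201
w3 [[ 644.50056699 -190.4381918 ]] [ 618.4 -133.8  293.4] 155.4755
[[ 1.00000e+00 -0.00000e+00 -0.00000e+00  1.29000e-01]
 [ 0.00000e+00 -2.65000e-01  9.64000e-01 -1.53271e+02]
 [-0.00000e+00 -9.64000e-01 -2.65000e-01  6.71780e+01]
 [ 0.00000e+00  0.00000e+00  0.00000e+00  1.00000e+00]]
[[252.83049772 234.16613526]
 [252.85286596 221.91999277]]
150 192.0 [ 629. -156.  102.]
158 187.0 [ 631. -160.  108.]
166 181.0 [ 633. -164.  114.]
174 182.0 [ 634. -168.  116.]
182 183.0 [ 637. -173.  115.]
190 177.0 [ 638. -176.  122.]
198 172.0 [ 639. -179.  129.]
206 158.0 [ 639. -179.  143.]
214 155.0 [ 640. -182.  147.]
222 157.0 [ 642. -186.  146.]
230 143.0 [ 642. -185.  161.]
238 135.0 [ 642. -185.  169.]
246 126.0 [ 642. -185.  178.]
254 119.0 [ 642. -185.  186.]
262 117.0 [ 643. -187.  188.]
270 117.0 [ 644. -190.  189.]
278 118.0 [ 646. -194.  189.]
286 119.0 [ 647. -197.  189.]
294 121.0 [ 649. -201.  189.]
302 225.0 [ 678. -265.  100.]
310 227.0 [ 681. -272.  100.]
318 227.0 [ 684. -279.  102.]
326 75.0 [ 641. -184.  231.]
[ 645.57032945 -195.01166677  199.15088782] [[ 0.912 -0.001 -0.409]
 [ 0.409  0.     0.912]
 [-0.001 -1.     0.001]] 19.0
```

Run:
```python
from h import *
for n in('w1','w3','w2'):
    c=load(n);T=c['T']@np.linalg.inv(c['mount']);W=world(c);t=(W-T[:3,3])@T[:3,:3]
    m=(c['depth']>0)&(abs(t[...,0])<60)&(abs(t[...,2])<16)&(t[...,1]<40)&(t[...,1]>-100)
    m[:, :]&=(W[...,2]>150)
    q=t[m];print(n,len(q),np.percentile(q[:,1],[50,90,97,99,100]).round(1), q[q[:,1]>np.percentile(q[:,1],98)][:6].round(0).tolist())
c=load('w2');T=c['T']@np.linalg.inv(c['mount']);P=[]
for y in(-40,-20,0,19):
  for z in(-11,11):
    P.append(proj(c,T[:3,3]+T[:3,:3]@[20,y,z])[0])
print(((np.array(P)-[140,40])*2.5).round())
```

```text
w1 14110 [-78.  -41.1 -31.  -27.1 -23.1] [[-49.0, -27.0, 11.0], [-48.0, -28.0, 11.0], [-48.0, -27.0, 11.0], [-48.0, -27.0, 11.0], [-47.0, -28.0, 11.0], [-46.0, -28.0, 11.0]]
w3 22047 [-80.7 -54.9 -31.3 -22.1 -15.1] [[-6.0, -17.0, 11.0], [-5.0, -16.0, 11.0], [-5.0, -16.0, 11.0], [-4.0, -15.0, 11.0], [-4.0, -16.0, 11.0], [-3.0, -15.0, 11.0]]
w2 21026 [-76.5 -45.4 -26.1 -19.1 -10.8] [[-26.0, -17.0, 11.0], [-26.0, -17.0, 11.0], [-25.0, -17.0, 11.0], [-25.0, -17.0, 11.0], [-24.0, -18.0, 12.0], [-24.0, -17.0, 11.0]]
[[392. 626.]
 [400. 520.]
 [379. 572.]
 [385. 475.]
 [369. 529.]
 [373. 440.]
 [361. 495.]
 [364. 413.]]
```

Run:
```python
from h import *
yaw=-0.102;a0=yaw-1.047+np.pi/2;xy=(645.8,-195.1)
bot.move_to((*xy,150),down(a0))
h=bot.servo_line((*xy,110),speed=15,until_force=4);s=bot.read_state();print(h,s['ee_pos'],s['ft_force'],s['grip_width'])
bot.servo_line((*xy,200),speed=150)
```

```text
True [ 645.97836583 -195.14446534  135.68378759] [-0.81802198  0.82926955  5.85611242] 0.059221310636267094
```

```bash
cat >> h.py <<'E'
yaw=-0.102
SW=(645.8,-195.1,115.5)   # the real fingertips (shut) stand 12 mm behind the reported TCP
def switch(da):
    """grip the handle standing at one dot (da>0) or off (da<0) and turn it by da"""
    a0=yaw+np.pi/2-(1.047 if da>0 else 0)
    bot.move_gripper(40,60);bot.move_to((*SW[:2],190),down(a0))
    print('contact',bot.servo_line(SW,speed=80,until_force=12))
    bot.move_gripper(0,60);print(bot.read_state()['grip_width'])
    for f in np.linspace(.2,1,5):
        bot.move_to(SW,down(a0+da*f));s=bot.read_state();print(s['moment'].round(2),s['ft_force'].round(1))
    bot.move_gripper(40);bot.servo_line((*SW[:2],200),speed=150)
E
python3 - <<'E'
from h import *
switch(1.047)
bot.move_to((470,-205,180),down(yaw))
c=cam('wrist','w4');print(bot.read_state()['clock'])
cv2.imwrite('pics/w4b.png',cv2.resize(c['image'],(768,576)))
E
```

```text
contact False
9.919685912865695
[ 0.19 -0.09 -0.07] [0.  1.7 5.3]
[ 0.15 -0.02  0.01] [1.6 0.8 5.7]
[ 0.12 -0.03  0.03] [0.2 1.2 6.5]
[ 0.09 -0.05  0.11] [0.3 1.2 5.9]
[ 0.01 -0.01  0.04] [-0.8 -0.4  5. ]
20.7
```

View pics/w4b.png

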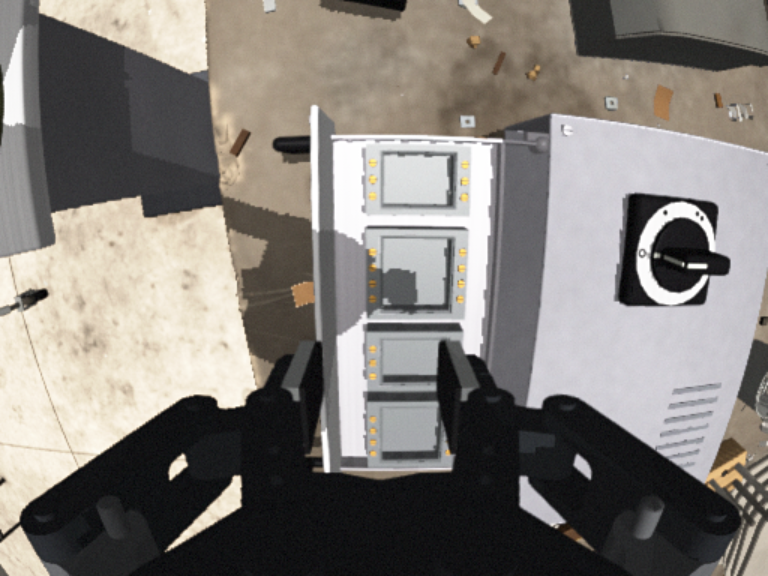

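Run:
```python
from h import *
c=load('w4')
for nm,q in dict(s1=[(383,151),(456,154),(456,205),(382,206)],l1=[(382,236),(453,237),(451,309),(382,308)]).items():
    X=onz(c,np.array(q)/1.5,39);print(nm,X.mean(0).round(1),np.linalg.norm(X-np.roll(X,1,0),axis=1).round(1))
P=onz(c,np.array([(552,115),(523,478)])/1.5,102);d=P[0]-P[1];print('yaw',np.arctan2(-d[0],d[1]),P)
# depth: hole floors, unit-aligned coordinates
u=R.from_euler('z',-yaw).as_matrix()[:2,:2]
for n in('w4','w2','w1'):
    c=load(n);W=world(c);U=W[...,:2]@u.T
    for nm,(x,y) in dict(s1=(503,-149),l1=(497,-213.5),s2=(490,-278),l2=(483,-343)).items():
        u0=u@[x,y];m=(abs(U[...,0]-u0[0])<27)&(abs(U[...,1]-u0[1])<30)&(W[...,2]<30)&(W[...,2]>15)&(c['depth']>0)
        if m.sum()<100: continue
        m=cv2.morphologyEx(m.astype(np.uint8),cv2.MORPH_OPEN,np.ones((3,3)))
        k=max(cv2.findContours(m,0,1)[0],key=cv2.contourArea)
        lo,hi=np.percentile(U[m>0],[1,99],axis=0);print(n,nm,(hi-lo).round(1),(u.T@((hi+lo)/2)).round(1),np.median(W[...,2][m>0]))
```

```text
s1 [ 502.3 -148.1] [36.3 47.9 34.  49.2]
l1 [ 495.4 -211.5] [50.3 47.7 50.8 48.3]
yaw -0.07466279543487955 [[ 571.9719005  -115.67415829]
 [ 554.73187876 -346.15005598]]
w4 s1 [47.  57.4] [ 501.5 -149.6] 23.114087918043964
w4 l1 [45.3 48.5] [ 495.2 -214.4] 23.410260393251917
w4 s2 [48.8 43.1] [ 490. -274.] 23.407645018288633
w4 l2 [46.9 43.2] [ 480.7 -346.6] 23.483414103838186
w2 s1 [46.9 55.9] [ 501.4 -149.4] 23.283895725917347
w2 l1 [44.7 47.6] [ 494. -215.] 23.431978307312164
w2 s2 [51.  43.8] [ 490.6 -273.8] 23.276319847931177
w2 l2 [21.  44.6] [ 491.7 -347.3] 23.551865095922295
w1 s1 [50.3 57.2] [ 502.9 -149.7] 23.090444639129856
w1 l1 [45.3 49.5] [ 494.4 -213.4] 23.32503419284103
w1 s2 [49.9 46. ] [ 489.7 -272.7] 23.36450266374692
w1 l2 [45.  45.4] [ 480.2 -345.3] 23.525920134763282
```

```bash
cat >> h.py <<'E'
GZ=26   # reported TCP height for gripping a relay that stands on the bench
SOCK=dict(s1=(502,-148.7),l1=(495.3,-213.3),s2=(488.7,-278),l2=(482,-342.6))
def look(xy,name=None,z0=0,a=0.0,h=170):
    """case centre, angle of the relay's x axis, case size, gold check; relay near xy, standing at height z0"""
    bot.move_gripper(85);bot.move_to((*xy,h+z0),down(a));c=cam('wrist',name);W=world(c);d=np.hypot(W[...,0]-xy[0],W[...,1]-xy[1])
    m=(c['depth']>0)&(d<65)&(W[...,2]>z0+50)&(W[...,2]<z0+66)
    k=cv2.connectedComponentsWithStats(cv2.morphologyEx(m.astype(np.uint8),cv2.MORPH_OPEN,np.ones((3,3))))
    i=1+np.argmax(k[2][1:,4]);top=W[k[1]==i];r=cv2.minAreaRect(top[:,:2].astype(np.float32));ctr=np.array(r[0])
    hsv=cv2.cvtColor(c['image'],cv2.COLOR_BGR2HSV)
    g=(hsv[...,0]>15)&(hsv[...,0]<32)&(hsv[...,1]>130)&(hsv[...,2]>90)&(np.hypot(W[...,0]-ctr[0],W[...,1]-ctr[1])<45)&(W[...,2]>z0+20)
    t=np.radians(r[2]);c4=[t+j*np.pi/2 for j in range(4)];t=min(c4,key=lambda v:abs((v+np.pi/2)%np.pi-np.pi/2));t=(t+np.pi/2)%np.pi-np.pi/2
    G=(W[g][:,:2]-ctr)@np.array([[np.cos(t),-np.sin(t)],[np.sin(t),np.cos(t)]])
    print('ctr',ctr.round(1),'ang',round(t,3),'size',np.round(r[1],1),'rot',round(r[2],1),'ztop',np.median(top[:,2]).round(1),'gold rms along/across',np.sqrt((G**2).mean(0)).round(1) if len(G) else None,len(G))
    return ctr,t
def pick(xy,t):
    bot.move_gripper(62,60);bot.move_to((*xy,90),down(t))
    print('hit',bot.servo_line((*xy,GZ),speed=80,until_force=12),bot.read_state()['ee_pos'].round(1))
    bot.move_gripper(0,80);w=bot.read_state()['grip_width'];bot.servo_line((*xy,140),speed=150)
    print('width',w,bot.read_state()['grip_width'],bot.read_state()['ft_force'].round(1),bot.read_state()['clock']);return w
def plug(s,off=(0,0)):
    x,y=SOCK[s];p=np.array([x+off[0],y+off[1]])
    bot.move_to((*p,150),down(yaw));bot.servo_line((*p,GZ+44),speed=120)
    print('w',bot.read_state()['grip_width'])
    h=bot.servo_line((*p,GZ+26),speed=30,until_force=25);st=bot.read_state()
    print(s,'stop',h,st['ee_pos'].round(1),'expect z',GZ+27,st['ft_force'].round(1),st['grip_width'],st['clock']);return st['ee_pos'][2]
E
python3 - <<'E'
from h import *
c,t=look((476,2),'r1');
im=load('r1')['image'];cv2.imwrite('pics/r1c.png',im[100:280,130:380])
E
```

```text
ctr [484.    6.1] ang -0.32 size [40.1 41.7] rot 71.7 ztop 56.9 gold rms along/across [25.6  9.1] 101
```

View pics/r1c.png

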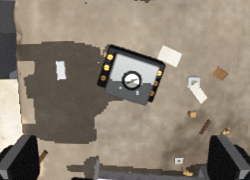

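Run:
```python
from h import *
w=pick((484,6.1),-0.32)
if 38<w<46: plug('s2')
```

```text
hit False [484.3   6.1  26.5]
width 40.205765041087375 40.31482182969616 [-0.2 -0.9 -1.6] 25.075
w 40.38939648667073
s2 stop True [ 489.3 -278.1   53.9] expect z 53 [1.3 1.  5. ] 40.16981463140867 27.5417
```

```bash
cat >> h.py <<'E'
def release():
    bot.move_gripper(54);p=bot.read_state()['ee_pos'];bot.servo_line((p[0],p[1],150),speed=150)
E
python3 - <<'E'
from h import *
release();look((481,-255),'chk1',z0=27,a=yaw)
c,t=look((483,114),'r2')
w=pick(c,t)
if 38<w<46: plug('l2')
E
```

```text
ctr [ 489.2 -278.1] ang -0.1 size [40. 41.] rot 84.3 ztop 83.9 gold rms along/across [25.5  9.5] 103
ctr [487.  116.7] ang -0.267 size [56.4 41.6] rot 74.7 ztop 56.8 gold rms along/across [25.8 12.1] 138
hit False [487.3 116.7  26.5]
width 40.18184699734805 39.82977549792371 [ 0.1  0.9 -2. ] 34.0167
w 40.116719231627435
l2 stop True [ 482.5 -342.7   54. ] expect z 53 [0.9 0.9 4.6] 40.411511531402866 37.0667
```

Run:
```python
from h import *
release();look((470,-320),'chk2',z0=27,a=yaw)
c,t=look((450,233),'r3')
w=pick(c,t)
if 38<w<46: plug('s1')
```

```text
ctr [ 482.3 -342.9] ang -0.082 size [56.7 42.1] rot 85.3 ztop 83.9 gold rms along/across [25.6 12.3] 133
ctr [483.3 229.9] ang -0.314 size [40.6 43. ] rot 72.0 ztop 56.9 gold rms along/across [25.6  8.8] 79
hit False [483.6 230.   26.4]
width 39.819194040734715 40.39766525725434 [-0.6  0.2 -1.8] 44.1833
w 39.95631347392749
s1 stop True [ 502.6 -148.8   53.9] expect z 53 [2.5 0.3 7.5] 40.214828331852075 46.9667
```

Run:
```python
from h import *
release();look((490,-125),'chk3',z0=27,a=yaw)
c,t=look((585,268),'r4');print(bot.read_state()['clock'])
cv2.imwrite('pics/r4b.png',load('r4')['image'])
```

```text
ctr [ 503.  -149.2] ang -0.106 size [41.1 41.2] rot 83.9 ztop 83.9 gold rms along/across [25.6  9.2] 109
ctr [582.9 272.4] ang -0.453 size [56.4 41.8] rot 64.0 ztop 56.8 gold rms along/across [25.8 12.3] 137
50.6167
```

View pics/r4b.png

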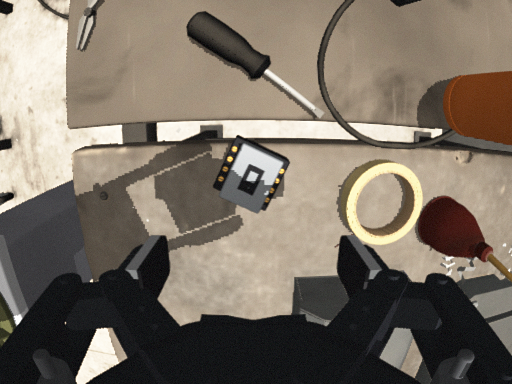

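Run:
```python
from h import *
w=pick((582.9,272.4),-0.453)
if 38<w<46: plug('l1')
```

```text
hit False [583.2 272.5  26.5]
width 40.1909741278309 40.3039291547578 [ 0.5  0.5 -1.8] 53.6667
w 40.14794243875926
l1 stop True [ 496.  -213.5   54. ] expect z 53 [1.3 0.6 7. ] 40.36140635078705 56.825
```

Run:
```python
from h import *
release();look((480,-190),'chk4',z0=27,a=yaw)
u=np.array([np.cos(yaw),np.sin(yaw)]);f=np.array([492,-247.])-60*u  # drawer front now
a=yaw+np.pi/2
p=f-45*u;bot.move_gripper(0,60);bot.move_to((*p,160),down(a));bot.servo_line((*p,43),speed=150)
q=f+60*u;print(bot.servo_line((*q,43),speed=50,until_force=20),bot.read_state()['ee_pos'],bot.read_state()['ft_force'])
c=cam('wrist','push1');cv2.imwrite('pics/push1.png',c['image']);print(bot.read_state()['clock'])
```

```text
ctr [ 496.  -213.7] ang -0.098 size [56.2 41.6] rot 84.4 ztop 83.9 gold rms along/across [25.8 12.6] 158
False [ 492.00273756 -247.01360087   43.08412137] [-0.97199817  0.75463712  0.01992888]
64.25
```

View pics/push1.png

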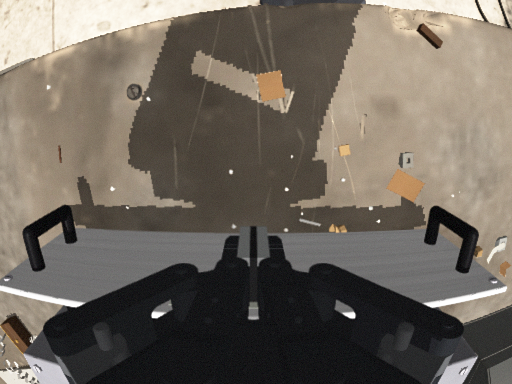

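Run:
```python
from h import *
u=np.array([np.cos(yaw),np.sin(yaw)]);f=np.array([492,-247.])-60*u
for d,v,F in((95,60,20),(150,25,30)):
    q=f+d*u;h=bot.servo_line((*q,43),speed=v,until_force=F);s=bot.read_state();print(d,h,s['ee_pos'].round(1),(s['ee_pos'][:2]-f)@u,s['ft_force'].round(1))
bot.dwell(.3);s=bot.read_state();print(s['ee_pos'].round(1),s['ft_force'].round(1))
p=s['ee_pos'][:2]-60*u;bot.servo_line((*p,43),speed=100);bot.servo_line((*p,190),speed=200)
bot.move_to((540,-215,230),down(yaw));c=cam('wrist','home1');print(bot.read_state()['clock'])
cv2.imwrite('pics/home1b.png',cv2.resize(c['image'],(768,576)))
```

```text
95 False [ 526.8 -250.5   42.8] 94.9555162107242 [-3.7  0.3  0.4]
150 True [ 539.1 -251.7   42.4] 107.28535035686355 [-1.7  0.6  0.3]
[ 538.9 -251.6   42.2] [ 0.3  0.8 -0.9]
69.3417
```

View pics/home1b.png

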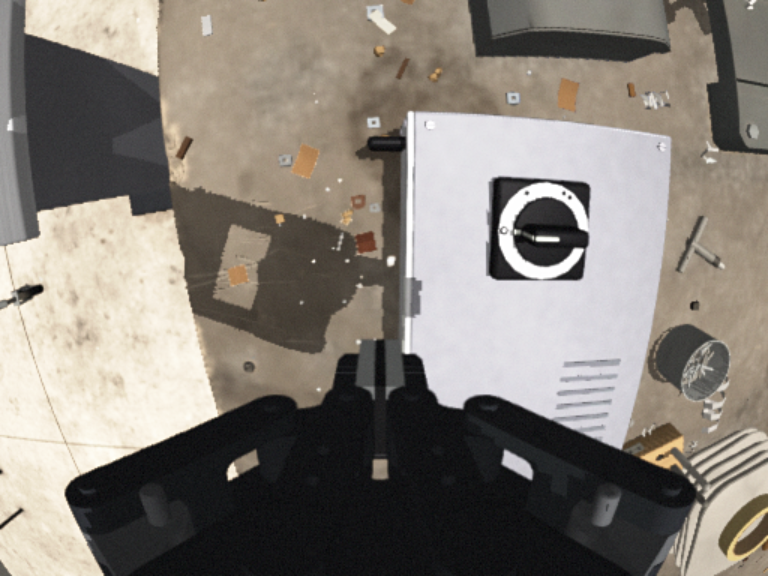

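Run:
```python
from h import *
u=np.array([np.cos(yaw),np.sin(yaw)]);f=np.array([492,-247.])-60*u
q=f+85*u;bot.move_gripper(0);bot.move_to((*q,160),down(yaw+np.pi/2));bot.servo_line((*q,43),speed=150)
for F in(3,25):
    h=bot.servo_line((*(f+150*u),43),speed=15,until_force=F);s=bot.read_state();print(F,h,(s['ee_pos'][:2]-f)@u,s['ft_force'].round(1))
bot.dwell(.3);s=bot.read_state();print((s['ee_pos'][:2]-f)@u,s['ft_force'].round(1))
c=cam('wrist','push2')
p=f+60*u;bot.servo_line((*p,43),speed=100);bot.servo_line((*p,190),speed=200)
bot.move_to((535,-235,160),down(yaw));c=cam('wrist','home2');W=world(c)
for c in(load('home1'),c):
    W=world(c);U=W@R.from_euler('z',-yaw).as_matrix().T;y0=U[...,1]
    m=(c['depth']>0)&(abs(U[...,1]-(R.from_euler('z',-yaw).apply([559,-180,0])[1]))<12)&(W[...,2]>90)&(W[...,2]<110)
    x=U[...,0][m];zz=W[...,2][m];print([(round(b,0),int(((x>b)&(x<b+2)).sum()),np.median(zz[(x>b)&(x<b+2)]).round(1)) for b in np.arange(x.min(),x.min()+26,2)])
cv2.imwrite('pics/home2c.png',cv2.resize(c['image'][40:220,180:340],(640,720))[:600]);print(bot.read_state()['clock'])
```

```text
3 True 107.41379122221751 [ 0.7 -0.4  0.1]
25 True 107.16472842820426 [ 0.   1.1 -1.1]
107.05967209459648 [0.2 0.5 1.3]
[(np.float64(575.0), 65, np.float64(98.2)), (np.float64(577.0), 50, np.float64(98.5)), (np.float64(579.0), 49, np.float64(100.5)), (np.float64(581.0), 49, np.float64(100.5)), (np.float64(583.0), 54, np.float64(100.9)), (np.float64(585.0), 57, np.float64(100.7)), (np.float64(587.0), 54, np.float64(101.0)), (np.float64(589.0), 51, np.float64(100.7)), (np.float64(591.0), 51, np.float64(100.9)), (np.float64(593.0), 54, np.float64(100.6)), (np.float64(595.0), 50, np.float64(100.6)), (np.float64(597.0), 49, np.float64(100.7)), (np.float64(599.0), 52, np.float64(100.9))]
[(np.float64(576.0), 121, np.float64(98.2)), (np.float64(578.0), 79, np.float64(98.6)), (np.float64(580.0), 105, np.float64(100.3)), (np.float64(582.0), 88, np.float64(100.9)), (np.float64(584.0), 89, np.float64(100.7)), (np.float64(586.0), 95, np.float64(100.8)), (np.float64(588.0), 88, np.float64(100.8)), (np.float64(590.0), 92, np.float64(100.8)), (np.float64(592.0), 88, np.float64(100.7)), (np.float64(594.0), 95, np.float64(100.7)), (np.float64(596.0), 91, np.float64(100.8)), (np.float64(598.0), 86, np.float64(100.7)), (np.float64(600.0), 88, np.float64(100.7))]
77.8417
```

View pics/home2c.png

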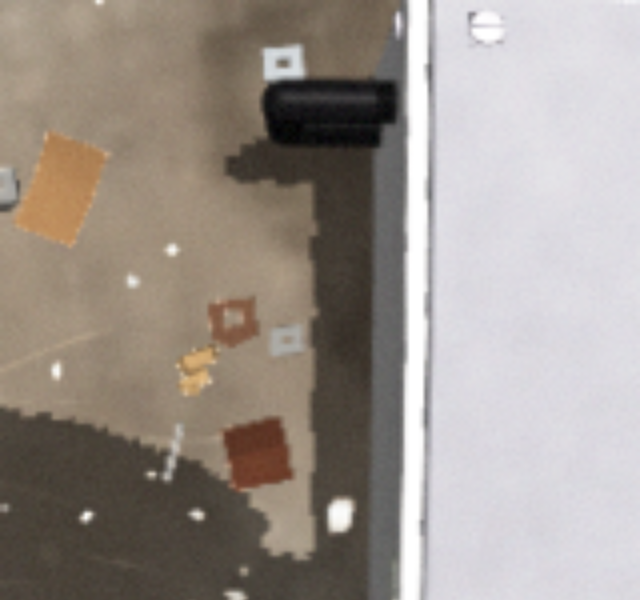

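Run:
```python
from h import *
switch(-1.047)
bot.move_to((540,-215,230),down(yaw));c=cam('wrist','end1');print(bot.read_state()['clock'])
cv2.imwrite('pics/end1b.png',cv2.resize(c['image'],(768,576)))
```

```text
contact False
9.851006227161248
[0.11 0.28 0.06] [-2.3  0.9  5.8]
[0.15 0.25 0.05] [-0.5  1.   5.1]
[ 0.25  0.23 -0.03] [-1.9  1.4  5.8]
[ 0.25  0.16 -0.18] [-0.2  1.1  5.8]
[ 0.29 -0.01 -0.05] [-0.2  1.3  5.8]
84.3417
```

View pics/end1b.png

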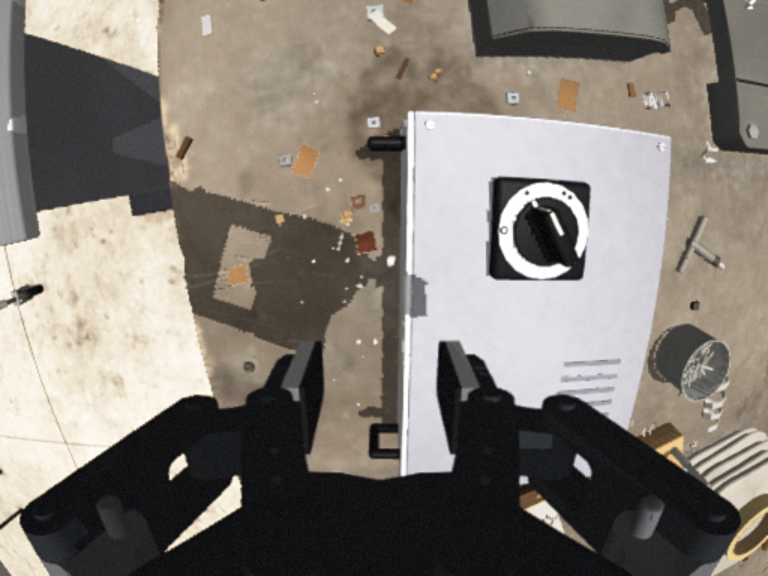

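Handle points to the single dot (527,192), same picture as at the start; the drawer front still sits flush. Handing in.

Run:
```python
from h import *
bot.dwell(.3);bot.finish_job()
```

```text
the job is handed in; nothing more can be done
```

The job is done and handed in at about 85 s on the robot's clock. In order:
- **Switch off:** I turned it back to the ring and confirmed it in the picture.
- **Relays:** all four were on the bench. I plugged small ones into s1 and s2 and large ones into l1 and l2.
- **Drawer and switch on:** I pushed the drawer home, then turned the switch to one dot.

**Last checks**
- **Relays seated:** each case top read 83.9 mm, 27 mm above its height on the bench, which is exactly the seated rise. I measured this before closing the drawer and could not look inside afterwards.
- **Drawer home:** the front plate sits flush with the housing, with no gap in the depth picture. It stopped firmly at the same position when pushed again.
- **Switch on:** the final picture shows the pointer at the single dot.
- **Screwdriver:** it was never approached or touched. I did not picture it again at the end.

**What went wrong or disagreed**
- **Fingertips:** they stand about 12 mm behind the reported TCP when shut, not 19 mm ahead as stated. My first try at the switch closed on nothing. I found the offset by touching the handle top and used it from then on.
- **Moved relay:** one small relay was found about 35 mm from where I first saw it. The close-up look picked it up and the grasp was good.

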